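Set the slide tray out over the step's edge

ROBOT

A 7-joint arm with a two-finger parallel gripper is mounted at the origin on the work surface. World frame = base frame: x ahead of the robot, y to its left, z up, the work surface at z = 0. Lengths are in m, angles in rad, forces in N, time in s.
With the tool pointing down it reaches from about 0.4 to 0.85 m from the base axis. Payload 10.4 kg.
Tool frame: the origin (TCP) lies midway between the tips of the shut fingers; the grasp point (between the pads) lies 19 mm behind it; z points along the fingers, x is the direction in which the jaws open and shut, and the axes are right-handed (so a half turn about z gives the same grasp; the last joint's range is limited). The gripper opens to 85 mm and grips with 20 to 120 N. Pads are 22 mm wide; open, the fingers measure 114 mm over their backs; the gripper's body (76 mm by 85 mm) begins 54 mm behind the grasp point. The pads swing forward as they close: fully open they stand 13 mm farther back than shut.
Start: joints at [-1.316, 0.332, -0.065, 1.46, 0.022, 1.35, -0.088], TCP at [0.171, 0.601, 0.231] pointing down, gripper open.
Joint ranges: [-2.6, 2.6], [-0.5, 2.12], [-1.47, 1.34], [0.16, 2.42], [-1.27, 4.41], [0.06, 2.06], [-2.6, 2.6]. Speed limits (rad/s): [2.22, 2.22, 2.79, 2.79, 3.14, 3.14, 3.14].

INTERFACE

Orientations are given as a unit quaternion [x, y, z, w].
In Python, from workcell import manip, cams gives the robot as it stands.
- The arm moves only by the tool move_arm, never from a script. Its argument "moves" is a list of rows, each a list of 7 numbers: the turn, a rotation vector about the tool's x, y, z in degrees, then the shift along the tool's x, y, z in m, then the finger opening in m, from 0 to 0.0854. A call has 1 to 10 rows; each row is the pose to reach, as a shift and turn from the pose commanded when the call began, along the tool's axes at that moment; what a row does not reach only later rows make up. A row lasts 1/10 s, in which the tool goes at most 50 mm and 8.59 degrees, less where a joint would pass 70% of its speed; a pose out of reach is approached as far as the arm can. A call with a gripper value outside its range is refused whole. The fingers move at their own pace and stop on an object; "grip_force" is the grip in N (left out, the last holds). Time passes only in rows, so rows that repeat a pose let the fingers close. It gives the time, the measured TCP pose, the force and the opening at its end, in the units of the state.
- manip.get_obs(): the state, without advancing time (a new reading comes with each control period).
- cams.camera(name): name is "scene" or "side" or "wrist"; returns the picture (400x640x3 uint8, red, green, blue); there is no depth.
- cams.camera_params(name): a dict with "fx", "fy", "cx", "cy" (pixels), "xyz" and "rotation" of the camera in the world. Camera axes: x right, y up, looking along -z (the intrinsics and any distortion apply to the point x, -y, -z); pixel columns grow to the right and rows downward; lengths in m; the calibration is good to about 2 mm. The wrist camera is an equidistant fisheye: a pixel r from the principal point sees the ray r / f radians off the axis. A picture is of the moment at which its call begins: read the wrist's pose just before it. camera_params takes no time and is no camera call; for the wrist camera it gives the pose at the moment of the call.
- manip.hand_in(): hands the job in, once; it reports no verdict.
The state is a dict: "clock": time; "joint_pos": joint angles; "joint_velocities": joint speeds; "tau": joint torques, N m; "position": TCP position; "ee_rot": TCP orientation; "ft_force": force on the tool from outside, world axes, zero at the start; "torque": the same for the moment, N m; "grip_width": opening from 0.0 (shut) to 1.0 (fully open).
Only numpy, scipy, OpenCV 4.12 (cv2) and the standard library are available. Lean on these libraries where they do the work, as an engineer would, in place of code of your own. Each camera call takes 0.05 s, during which the arm holds its last target. There are 200 camera calls.

TASK

Push the flat slide tray (the plate with the three glass slides on it) along the low bench step until its end sticks out 4 cm past the step's far edge, give or take 8 mm, square to that edge, so that a colleague can take it by its end. Only push or drag it with the fingers, keeping it flat on the step: do not lift it or tip it. Leave the blank plate and everything else on the bench where it stands.

Things in the scene. Friction and masses are not known exactly. Their poses are not given: they have to be found in the camera images.
- step: Fixed low bench step with a green painted top, 280 mm (its x) by 400 mm (its y); the top surface is flat and 50 mm above the table. Origin at table height under its centre, z up. Its own +x points away from the robot (turned by up to about 0.25 rad); its far long edge is 140 mm along +x from the origin. The step's place and yaw vary.
- step_edge (a point): Middle of the step's far top edge, 50 mm above the table, 140 mm along the step's +x from its origin. Axes as the step's: x points straight out over the edge, y runs along the edge, z up. Nothing but open table lies below and beyond it for 60 mm.
- slide_tray: Slide tray: loose flat aluminium plate, 120 mm long (x), 90 mm wide (y), 7 mm thick, 0.13 to 0.25 kg, carrying three glass microscope slides (fixed, 1 mm proud). Origin: centre of its underside. Starts flat and wholly on the step, left or right half, turned up to 0.2 rad against it, 25 mm or more of free step behind it. A wide flat push on its rear end face squares it.
- blank_plate: The blank plate, to be left alone: loose, of the same size and aluminium (120 x 90 x 7 mm) but bare, without slides, on the other half of the step. Origin at the centre of its underside.
- dropper: Bystander: small loose capped bottle, 28 mm across, 60 mm tall, standing on the step between the two plates. Origin at the centre of its underside.
- tube_rack: Bystander: loose white tube rack, 90 x 150 mm, 106 mm tall with its capped tubes, standing on the table to the left of the step. Origin at the centre of its underside.
- beaker: Bystander: loose glass beaker, 66 mm across, 80 mm tall, on the table to the right of the step. Origin at the centre of its underside.
- reagent: Bystander: loose amber bottle, 60 mm across, 130 mm tall, on the table to the right of the step. Origin at the centre of its underside.
- cup: Bystander: loose white specimen cup, 60 mm across, 60 mm tall, on the table to the left of the step. Origin at the centre of its underside.
Not all that is in view belongs to the job. Leave any purple look-alike of the slide_tray alone.

How it is judged:
At the end, for the whole second after the job is handed in: The slide tray lies flat and at rest on the step, its end standing out 40 mm (32 to 48 mm) past the far edge, square to the edge within 8 degrees and not past the step's short sides; the blank plate and every bystander are within 15 mm of where they started (x of slide_tray in the frame of step_edge between -0.028 and -0.012 m and y of slide_tray in the frame of step_edge between -0.155 and 0.155 m and angle between the x axis of slide_tray and the x axis of step, either way round below 0.14 rad and height (world z) of slide_tray between 0.046 and 0.053 m and angle between slide_tray's own z axis and vertical below 0.04 rad and linear speed of slide_tray below 0.01 m/s and distance of each of blank_plate, dropper, tube_rack, beaker, reagent, cup from where it was at the start of the episode below 0.015 m); the robot touches nothing.
It fails at once if the slide tray is lifted: its centre rises more than 8 mm above the step's top (height (world z) of slide_tray above 0.058 m).
It fails at once if the slide tray is tipped by more than 7 degrees (angle between slide_tray's own z axis and vertical above 0.12 rad).
It fails at once if the slide tray drops off the step (height (world z) of slide_tray below 0.04 m).
It fails at once if the blank plate or another bystander is moved more than 15 mm (distance of any of blank_plate, dropper, tube_rack, beaker, reagent, cup from where it was at the start of the episode above 0.015 m).
It also fails if it takes over 42 s, if anything falls off the work surface, if the arm or the gripper's body presses on something with over 40 N, if the wrist force passes 120 N, or if a joint passes its speed limit or range.

## Working session

There is one attempt and no reset: what is moved stays moved. The work goes in short steps, Python scripts to look and compute and a tool call to move; the robot and the scene stay as the last step left them, time stands still between calls to the robot, and variables do not carry over. Pictures are saved under pics/ and viewed, about 8 in all and at most 12, crops included, and the job is handed in when it is done.

Besides the shell and the picture viewer there is one more tool, called after "Request:" by a JSON object that holds its "op" and its "data". move_arm: Moves the arm, as the interface text tells. Its arguments: {"type":"object","properties":{"moves":{"type":"array","items":{"type":"array","items":{"type":"number"}}},"grip_force":{"type":"number"}},"required":["moves"]}

```bash
ls; mkdir -p pics
python3 - <<'E'
from workcell import manip,cams
import cv2,numpy as np
np.set_printoptions(precision=4,suppress=True)
o=manip.get_obs();print({k:o[k] for k in('clock','position','ee_rot','grip_width')})
for n in('scene','side'):
    im=cams.camera(n);cv2.imwrite(f'pics/{n}0.png',im[:,:,::-1]);print(n,cams.camera_params(n))
E
```

```text
pics
{'clock': 0.0, 'position': array([0.1713, 0.6007, 0.2305]), 'ee_rot': array([ 0.7982,  0.6024, -0.0006,  0.0005]), 'grip_width': 0.9979109918216873}
scene {'fx': 488.65012622506976, 'fy': 488.65012622506976, 'cx': 316.9271141396042, 'cy': 194.80238380100204, 'xyz': array([1.4213, 0.4434, 0.7752]), 'rotation': array([0.2502, 0.3977, 0.7406, 0.4803])}
side {'fx': 515.7813756441823, 'fy': 515.7813756441823, 'cx': 325.6633905411967, 'cy': 200.09523639308026, 'xyz': array([-0.0406,  1.1751,  1.0819]), 'rotation': array([-0.0875,  0.4275,  0.8765, -0.2033])}
```

View pics/scene0.png

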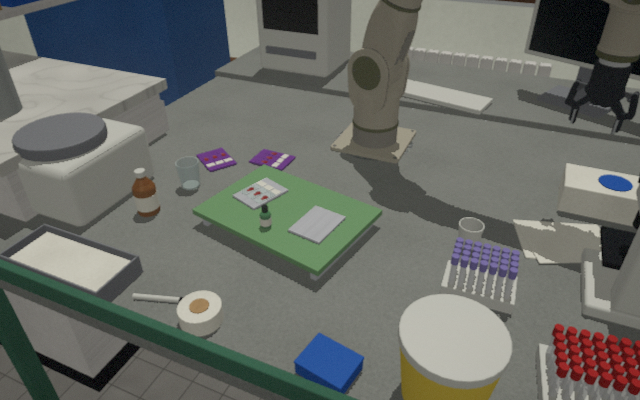

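View pics/side0.png

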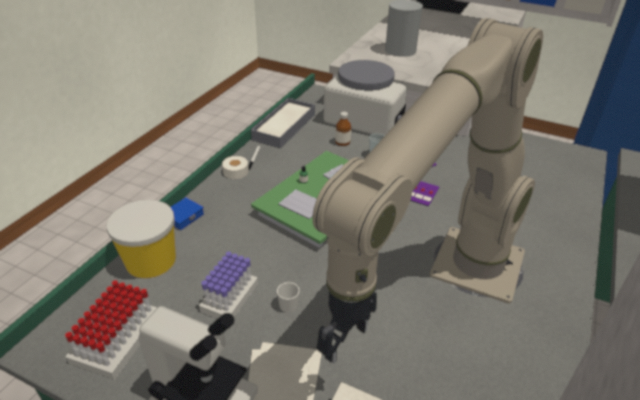

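Candidates: plate with slides (scene ≈ 261,192), bare plate (318,224), and purple look-alikes on the table (216,159 and 272,159). The first one fits because it is a grey plate with slides on the green step. I'll measure it and confirm with a crop.

```bash
cat > h.py <<'E'
import cv2,numpy as np
from scipy.spatial.transform import Rotation as R
from workcell import manip,cams
np.set_printoptions(precision=4,suppress=True)
def cast(p,px,z):
    px=np.atleast_2d(np.float64(px))
    d=np.c_[(px[:,0]-p['cx'])/p['fx'],-(px[:,1]-p['cy'])/p['fy'],-np.ones(len(px))]
    d=R.from_quat(p['rotation']).apply(d);o=np.array(p['xyz'])
    return (o+d*((z-o[2])/d[:,2])[:,None])[:,:2]
def rect(q):
    (c,s,a)=cv2.minAreaRect(np.float32(q*1000)); b=cv2.boxPoints((c,s,a))/1000
    return np.array(c)/1000,np.array(s)/1000,a,b
def stepmask(im):
    h=cv2.cvtColor(im,cv2.COLOR_RGB2HSV); g=cv2.inRange(h,(45,60,50),(75,255,255))
    n,l,s,_=cv2.connectedComponentsWithStats(g); m=np.zeros_like(g)
    c=l[150:260,190:390]; k=np.bincount(c[c>0]).argmax(); m[l==k]=255; return m
E
python3 - <<'E'
from h import *
im=cv2.imread('pics/scene0.png')[:,:,::-1].copy();p=cams.camera_params('scene')
m=stepmask(im)
cs,hi=cv2.findContours(m,cv2.RETR_CCOMP,cv2.CHAIN_APPROX_NONE)
vis=im.copy()
for c,h in zip(cs,hi[0]):
    a=cv2.contourArea(c)
    if a<60: continue
    q=cast(p,c[:,0],0.05 if h[3]<0 else .057)
    C,S,A,B=rect(q);print('hole' if h[3]>=0 else 'outer',a,cv2.boundingRect(c),C,S,A,'\n',B)
    cv2.drawContours(vis,[c],-1,(255,0,0) if h[3]<0 else (0,0,255),1)
# tray: enlarge
cv2.imwrite('pics/crop0.png',cv2.resize(np.hstack([im[140:280,185:390]]),None,fx=3.8,fy=3.8,interpolation=cv2.INTER_CUBIC)[:,:,::-1])
cv2.imwrite('pics/vis0.png',cv2.resize(vis[160:280,185:390],None,fx=3.8,fy=3.8,interpolation=cv2.INTER_NEAREST)[:,:,::-1])
E
```

```text
outer 10713.0 (193, 165, 189, 111) [ 0.5422 -0.0502] [0.4055 0.2894] 78.3599624633789 
 [[ 0.3596 -0.2196]
 [ 0.643  -0.278 ]
 [ 0.7248  0.1192]
 [ 0.4414  0.1776]]
hole 126.5 (258, 214, 15, 15) [ 0.6082 -0.0723] [0.0546 0.0347] 35.71700668334961 
 [[ 0.5759 -0.0741]
 [ 0.5962 -0.1023]
 [ 0.6405 -0.0704]
 [ 0.6202 -0.0423]]
hole 1341.5 (287, 204, 60, 42) [0.5657 0.0449] [0.0998 0.1355] 81.27179718017578 
 [[ 0.4912  0.0059]
 [ 0.6251 -0.0147]
 [ 0.6402  0.0839]
 [ 0.5063  0.1045]]
hole 1108.0 (231, 176, 59, 38) [ 0.5069 -0.1361] [0.134  0.1342] 70.6853256225586 
 [[ 0.4215 -0.1771]
 [ 0.5481 -0.2215]
 [ 0.5924 -0.095 ]
 [ 0.4658 -0.0506]]
```

View pics/crop0.png

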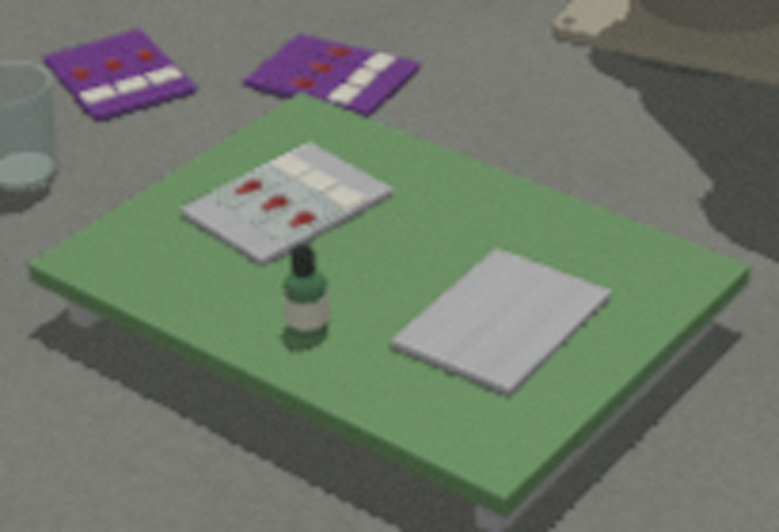

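View pics/vis0.png

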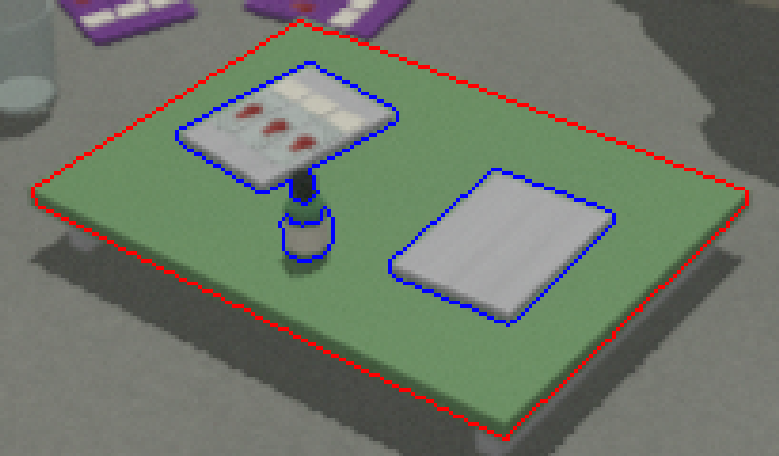

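```bash
cat >> h.py <<'E'
def edges(m,p,z,L,W):
    """quad from mask -> line-fit of each minAreaRect side (world)"""
    c=max(cv2.findContours(m,cv2.RETR_EXTERNAL,cv2.CHAIN_APPROX_NONE)[0],key=cv2.contourArea)
    q=cast(p,cv2.convexHull(c)[:,0],z); C,S,A,B=rect(q); qc=cast(p,c[:,0],z); out=[]
    for i in range(4):
        a,b=B[i],B[(i+1)%4]; u=(b-a)/np.linalg.norm(b-a); n=np.array([-u[1],u[0]]); t=(qc-a)@u; l=np.linalg.norm(b-a)
        k=(t>.1*l)&(t<.9*l)&(abs((qc-a)@n)<.01)
        f=cv2.fitLine(np.float32(qc[k]*1000),cv2.DIST_HUBER,0,.01,.01).ravel()
        out.append((f[2:]/1000,f[:2]*np.sign(f[:2]@u)))
    P=[]
    for i in range(4):
        (a,u),(b,v)=out[i-1],out[i]; s=np.linalg.solve(np.c_[u,-v],b-a); P.append(a+s[0]*u)
    return np.array(P),out,c
E
python3 - <<'E'
from h import *
im=cv2.imread('pics/scene0.png')[:,:,::-1].copy();p=cams.camera_params('scene')
h=cv2.cvtColor(im,cv2.COLOR_RGB2HSV)
for r,c in((262,303),(258,330),(268,305),(190,262),(200,232),(206,240),(245,335)): print((r,c),im[r,c])
m=stepmask(im); print('col310',im[252:276:2,310,1])
full=cv2.drawContours(np.zeros_like(m),[max(cv2.findContours(m,0,1)[0],key=cv2.contourArea)],-1,255,-1)
def show(name,mm,z,L,W):
    P,o,c=edges(mm,p,z,L,W); d=np.roll(P,-1,0)-P
    print(name,'\n',P,'len',np.linalg.norm(d,axis=1),'ang',np.degrees(np.arctan2(d[:,1],d[:,0])),'ctr',P.mean(0))
top=full.copy(); top[(m>0)&(im[:,:,1]<115)]=0; top=cv2.morphologyEx(top,cv2.MORPH_OPEN,np.ones((3,3)))
show('step',top,.05,.28,.4)
g=cv2.inRange(h,(0,0,110),(180,60,255)); 
for nm,(x,y,w,hh) in(('tray',(228,174,64,38)),('blank',(285,202,64,46))):
    mm=np.zeros_like(g); s=np.s_[y:y+hh,x:x+w]; mm[s]=g[s]&full[s]&~m[s]
    mm=cv2.morphologyEx(cv2.morphologyEx(mm,cv2.MORPH_CLOSE,np.ones((5,5))),cv2.MORPH_OPEN,np.ones((5,5))); show(nm,mm,.057,.12,.09)
print('dropper base',cast(p,[264.7,229],.05),'label band',cast(p,[265.3,225],.058))
E
```

```text
(262, 303) [110 144 102]
(258, 330) [106 140  97]
(268, 305) [66 88 60]
(190, 262) [164 171 167]
(200, 232) [104 139  97]
(206, 240) [108 142 100]
(245, 335) [110 144 102]
col310 [145 142 144 144 144 145 141 142  99  85  88  96]
step 
 [[ 0.362  -0.218 ]
 [ 0.63   -0.2737]
 [ 0.7104  0.1129]
 [ 0.4413  0.1683]] len [0.2737 0.3949 0.2748 0.3944] ang [ -11.7415   78.2517  168.3618 -101.5964] ctr [ 0.5359 -0.0526]
tray 
 [[ 0.4284 -0.1724]
 [ 0.5453 -0.2148]
 [ 0.5751 -0.1285]
 [ 0.4622 -0.0796]] len [0.1243 0.0912 0.123  0.0988] ang [ -19.903    70.9165  156.5551 -110.0268] ctr [ 0.5028 -0.1488]
blank 
 [[ 0.4971  0.0083]
 [ 0.6199 -0.0098]
 [ 0.6321  0.0837]
 [ 0.511   0.1   ]] len [0.1241 0.0942 0.1222 0.0928] ang [ -8.3715  82.571  172.3064 -98.631 ] ctr [0.565  0.0456]
dropper base [[ 0.6286 -0.0639]] label band [[ 0.623  -0.0647]]
```

The crop confirms that the plate with the three red-marked slides is the tray, at yaw ≈ −19.5° against −11.7° for the step. The purple ones are decoys. I'll push with two fingers opened about 50 mm across the tray's rear face, so next I move around behind it.

Request:
{"op": "move_arm", "data": {"moves": [[0, 0, -1, -0.025, 0.035, 0, 0.05], [0, 0, -2, -0.05, 0.07, 0, 0.05], [0, 0, -3, -0.075, 0.105, 0, 0.05], [0, 0, -4, -0.1, 0.14, 0, 0.05], [0, 0, -4.2, -0.125, 0.175, 0, 0.05], [0, 0, -4.2, -0.15, 0.21, 0, 0.05], [0, 0, -4.2, -0.175, 0.245, 0, 0.05], [0, 0, -4.2, -0.2, 0.28, 0, 0.05], [0, 0, -4.2, -0.225, 0.315, 0, 0.05], [0, 0, -4.2, -0.245, 0.35, 0, 0.05]], "grip_force": 20}}

```text
clock: 1.1
position: [0.4415, 0.2674, 0.2312]
ee_rot: [0.776, 0.631, -0.0, -0.0]
ft_force: [0.2, 0.4, -0.0]
grip_width: 0.581
```

Request:
{"op": "move_arm", "data": {"moves": [[0, 0, 0, -0.045, 0.006, 0, 0.05], [0, 0, 0, -0.09, 0.012, 0, 0.05], [0, 0, 0, -0.135, 0.018, 0, 0.05], [0, 0, 0, -0.18, 0.024, 0, 0.05], [0, 0, 0, -0.225, 0.03, 0, 0.05], [0, 0, 0, -0.27, 0.035, 0, 0.05], [0, 0, 0, -0.315, 0.04, 0, 0.05], [0, 0, 0, -0.36, 0.045, 0, 0.05], [0, 0, 0, -0.389, 0.048, 0, 0.05], [0, 0, 0, -0.389, 0.048, 0, 0.05]]}}

```text
clock: 2.1
position: [0.4079, -0.125, 0.2313]
ee_rot: [0.778, 0.629, 0.0, -0.0]
ft_force: [-0.7, -0.2, -1.4]
grip_width: 0.588
```

Request:
{"op": "move_arm", "data": {"moves": [[0, 0, 0, 0, 0, 0.04, 0.05], [0, 0, 0, 0, 0, 0.08, 0.05], [0, 0, 0, 0, 0, 0.12, 0.05], [0, 0, 0, 0, 0, 0.15, 0.05], [0, 0, 0, 0, 0, 0.15, 0.05], [0, 0, 0, 0, 0, 0.15, 0.05]]}}

```text
clock: 2.7
position: [0.4088, -0.1209, 0.0818]
ee_rot: [0.775, 0.631, -0.001, -0.0]
ft_force: [0.4, -0.4, 0.7]
grip_width: 0.586
```

Run:
```python
from h import *
print(manip.get_obs()['position'])
a=cams.camera('scene')[130:270,185:390];b=cams.camera('wrist')
a=cv2.resize(a,None,fx=3.8,fy=3.8,interpolation=cv2.INTER_CUBIC)
cv2.imwrite('pics/c1.png',a[:,:,::-1]);cv2.imwrite('pics/w1.png',b[:,:,::-1])
```

```text
[ 0.4088 -0.1209  0.0818]
```

View pics/c1.png

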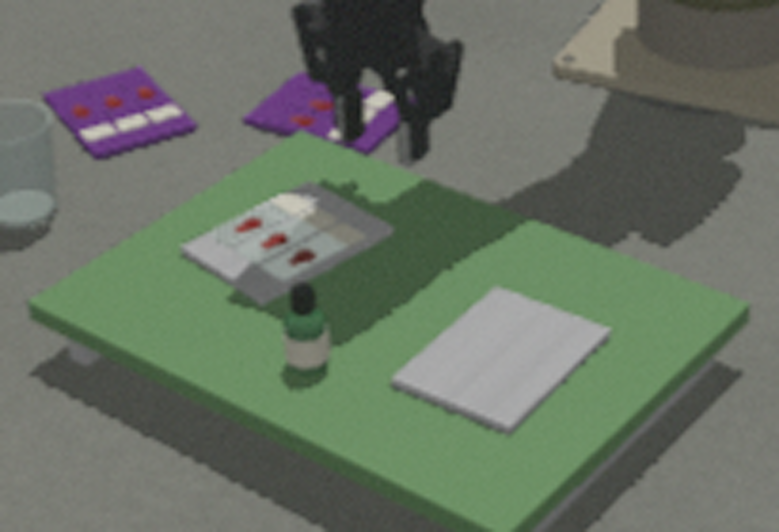

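The fingers hang behind the tray's rear edge (tips near crop 348,135 and 410,158), clear of everything. I'll lower them slowly to feel for the step.

Request:
{"op": "move_arm", "data": {"moves": [[0, 0, 0, 0, 0, 0.01, 0.05], [0, 0, 0, 0, 0, 0.02, 0.05], [0, 0, 0, 0, 0, 0.026, 0.05], [0, 0, 0, 0, 0, 0.028, 0.05], [0, 0, 0, 0, 0, 0.029, 0.05], [0, 0, 0, 0, 0, 0.029, 0.05]]}}

```text
clock: 3.4
position: [0.4088, -0.1212, 0.0522]
ee_rot: [0.776, 0.631, -0.0, -0.0]
ft_force: [0.0, 0.2, 0.3]
grip_width: 0.583
```

Request:
{"op": "move_arm", "data": {"moves": [[0, 0, 0, 0, 0, 0.001, 0.05], [0, 0, 0, 0, 0, 0.002, 0.05], [0, 0, 0, 0, 0, 0.003, 0.05], [0, 0, 0, 0, 0, 0.003, 0.05]]}}

```text
clock: 3.8
position: [0.4087, -0.1211, 0.0492]
ee_rot: [0.776, 0.631, 0.0, -0.0]
ft_force: [-0.2, 0.2, -0.5]
grip_width: 0.59
```

Request:
{"op": "move_arm", "data": {"moves": [[0, 0, 0, 0, 0, 0.001, 0.05], [0, 0, 0, 0, 0, 0.002, 0.05], [0, 0, 0, 0, 0, 0.002, 0.05]]}}

```text
clock: 4.1
position: [0.4087, -0.1212, 0.0472]
ee_rot: [0.776, 0.631, -0.0, -0.0]
ft_force: [0.0, -0.9, -0.2]
grip_width: 0.586
```

Request:
{"op": "move_arm", "data": {"moves": [[0, 0, 0, 0, 0, 0.001, 0.05], [0, 0, 0, 0, 0, 0.002, 0.05], [0, 0, 0, 0, 0, 0.002, 0.05]]}}

```text
clock: 4.4
position: [0.4089, -0.1212, 0.0469]
ee_rot: [0.776, 0.631, 0.0, -0.001]
ft_force: [-14.8, 3.1, 39.4]
grip_width: 0.588
```

Contact is at TCP z ≈ 0.047. I'll raise about 2.5 mm and push slowly, leaving some travel to measure before the end.

Request:
{"op": "move_arm", "data": {"moves": [[0, 0, 0, 0, 0, -0.003, 0.05], [0, 0, 0, 0, 0, -0.004, 0.05], [0, 0, 0, 0, 0.005, -0.004, 0.05], [0, 0, 0, 0, 0.012, -0.004, 0.05], [0, 0, 0, 0, 0.018, -0.004, 0.05], [0, 0, 0, 0, 0.023, -0.004, 0.05], [0, 0, 0, 0, 0.028, -0.004, 0.05], [0, 0, 0, 0, 0.033, -0.004, 0.05], [0, 0, 0, 0, 0.038, -0.004, 0.05], [0, 0, 0, 0, 0.043, -0.004, 0.05]]}}

```text
clock: 5.4
position: [0.4513, -0.13, 0.0492]
ee_rot: [0.776, 0.631, 0.0, -0.0]
ft_force: [-0.7, -0.8, 0.1]
grip_width: 0.587
```

Run:
```python
from h import *
o=manip.get_obs();print(o['position'],o['ft_force'])
a=cams.camera('scene');cv2.imwrite('pics/s2.png',a[:,:,::-1])
cv2.imwrite('pics/c2.png',cv2.resize(a[130:270,185:390],None,fx=3.8,fy=3.8,interpolation=cv2.INTER_CUBIC)[:,:,::-1])
```

```text
[ 0.4513 -0.13    0.0492] [-0.7177 -0.7932  0.0959]
```

View pics/c2.png

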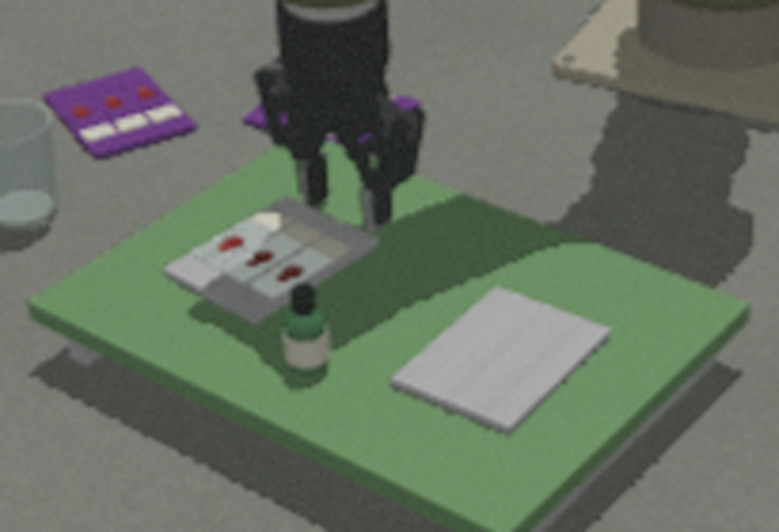

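The tray has moved and turned nearly square, and it is clear of the dropper. I'll keep pushing.

Request:
{"op": "move_arm", "data": {"moves": [[0, 0, 0, 0, 0.008, 0, 0.05], [0, 0, 0, 0, 0.018, 0, 0.05], [0, 0, 0, 0, 0.028, 0, 0.05], [0, 0, 0, 0, 0.038, 0, 0.05], [0, 0, 0, 0, 0.048, 0, 0.05], [0, 0, 0, 0, 0.058, 0, 0.05], [0, 0, 0, 0, 0.068, 0, 0.05], [0, 0, 0, 0, 0.077, 0, 0.05], [0, 0, 0, 0, 0.085, 0, 0.05], [0, 0, 0, 0, 0.09, 0, 0.05]]}}

```text
clock: 6.45
position: [0.5398, -0.1484, 0.0492]
ee_rot: [0.776, 0.631, 0.0, 0.0]
ft_force: [-1.9, -0.4, 1.6]
grip_width: 0.586
```

Run:
```python
from h import *
o=manip.get_obs();print(o['position'],o['ft_force'])
a=cams.camera('scene');cv2.imwrite('pics/s3.png',a[:,:,::-1])
cv2.imwrite('pics/c3.png',cv2.resize(a[150:270,185:345],None,fx=5,fy=5,interpolation=cv2.INTER_CUBIC)[:,:,::-1])
```

```text
[ 0.5398 -0.1484  0.0492] [-1.8554 -0.3563  1.6094]
```

View pics/c3.png

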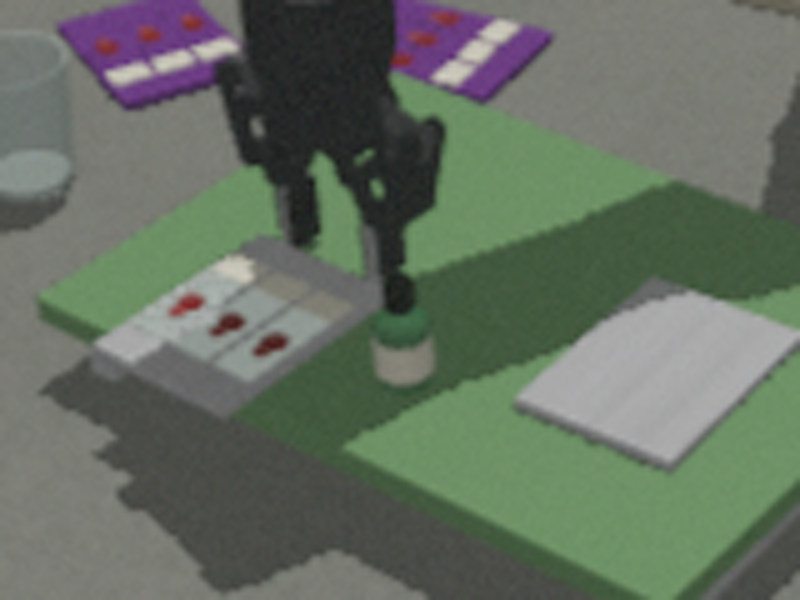

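Run:
```python
from h import *
p=cams.camera_params('scene');im=cv2.imread('pics/s3.png')[:,:,::-1]
E0=np.array([.673,-.0809]);a=np.radians(-11.7);ex=np.array([np.cos(a),np.sin(a)]);ey=np.array([-ex[1],ex[0]])
F=lambda w:np.c_[(w-E0)@ex,(w-E0)@ey]
px=np.array([[97,347],[228,415],[264,237],[382,285]])/5+[184.6,149.6]
print('corners FL FR RL RR(hidden)\n',F(cast(p,px,.057)))
print('tcp',F(manip.get_obs()['position'][None,:2]))
# visible front step edge this frame: last bright-green-> dark transition, columns 270..310
x=np.arange(262,312,6);e=[]
g=cv2.GaussianBlur(im[:,:,1],(1,3),0).astype(int)
print([ (c,[int(v) for v in im[248:270,c,1]]) for c in (290,300)])
print('edge px cast of crop (345,440),(655,595)',F(cast(p,np.array([[240,412],[345,452],[655,598]])/5+[184.6,149.6],.05)))
# front transition of tray: profile along step x at tray mid-y, plane .057
for y in(-.125,-.11,-.095,-.08):
    s=np.arange(.0,.045,.0025); w=E0+s[:,None]*ex+y*ey
    w3=np.c_[w,np.full(len(w),.057)]; c=R.from_quat(p['rotation']).inv().apply(w3-p['xyz'])
    u=p['cx']-p['fx']*c[:,0]/c[:,2]; v=p['cy']+p['fy']*c[:,1]/c[:,2]
    val=cv2.remap(np.ascontiguousarray(im[:,:,0]),np.float32(u),np.float32(v),cv2.INTER_LINEAR).ravel(); print(y,list(zip((s*1000).round(1).tolist(),val.tolist())))
```

```text
corners FL FR RL RR(hidden)
 [[ 0.0158 -0.1347]
 [ 0.0173 -0.0437]
 [-0.102  -0.1347]
 [-0.105  -0.0549]]
tcp [[-0.1163 -0.093 ]]
[(290, [146, 145, 147, 145, 146, 148, 148, 145, 147, 133, 103, 91, 91, 90, 83, 80, 74, 74, 78, 74, 75, 72]), (300, [147, 147, 144, 146, 147, 146, 146, 145, 146, 147, 149, 145, 145, 146, 131, 101, 90, 92, 90, 84, 80, 80])]
edge px cast of crop (345,440),(655,595) [[ 0.0063 -0.0475]
 [-0.0003  0.014 ]
 [-0.0039  0.1914]]
-0.125 [(0.0, 168), (2.5, 168), (5.0, 170), (7.5, 168), (10.0, 169), (12.5, 166), (15.0, 147), (17.5, 117), (20.0, 101), (22.5, 101), (25.0, 103), (27.5, 97), (30.0, 82), (32.5, 74), (35.0, 74), (37.5, 73), (40.0, 73), (42.5, 75)]
-0.11 [(0.0, 146), (2.5, 139), (5.0, 136), (7.5, 131), (10.0, 128), (12.5, 129), (15.0, 130), (17.5, 114), (20.0, 100), (22.5, 98), (25.0, 96), (27.5, 100), (30.0, 93), (32.5, 77), (35.0, 75), (37.5, 75), (40.0, 75), (42.5, 74)]
-0.095 [(0.0, 102), (2.5, 102), (5.0, 102), (7.5, 102), (10.0, 103), (12.5, 101), (15.0, 103), (17.5, 104), (20.0, 94), (22.5, 81), (25.0, 74), (27.5, 74), (30.0, 75), (32.5, 73), (35.0, 74), (37.5, 74), (40.0, 75), (42.5, 76)]
-0.08 [(0.0, 103), (2.5, 102), (5.0, 103), (7.5, 104), (10.0, 102), (12.5, 103), (15.0, 106), (17.5, 103), (20.0, 93), (22.5, 81), (25.0, 78), (27.5, 75), (30.0, 73), (32.5, 75), (35.0, 77), (37.5, 75), (40.0, 76), (42.5, 75)]
```

The front is about 17 mm past the edge and the tray looks square. I'll push 20 mm more, back off, and measure with a clear view.

Request:
{"op": "move_arm", "data": {"moves": [[0, 0, 0, 0, 0.004, 0, 0.05], [0, 0, 0, 0, 0.009, 0, 0.05], [0, 0, 0, 0, 0.014, 0, 0.05], [0, 0, 0, 0, 0.018, 0, 0.05], [0, 0, 0, 0, 0.02, 0, 0.05], [0, 0, 0, 0, 0.02, 0, 0.05], [0, 0, 0, 0, 0.01, 0, 0.05], [0, 0, 0, 0, -0.02, 0, 0.05], [0, 0, 0, 0, -0.06, 0, 0.05], [0, 0, 0, 0, -0.08, 0, 0.05]]}}

```text
clock: 7.5
position: [0.4571, -0.1313, 0.0485]
ee_rot: [0.776, 0.631, -0.0, -0.001]
ft_force: [0.2, 0.1, 0.0]
grip_width: 0.583
```

Request:
{"op": "move_arm", "data": {"moves": [[0, 0, 0, 0, 0, -0.04, 0.05], [0, 0, 0, 0, 0, -0.08, 0.05], [0, 0, 0, 0, -0.03, -0.12, 0.05], [0, 0, 0, 0.04, -0.04, -0.16, 0.05], [0, 0, 0, 0.08, -0.04, -0.18, 0.05], [0, 0, 0, 0.12, -0.04, -0.18, 0.05], [0, 0, 0, 0.16, -0.04, -0.18, 0.05], [0, 0, 0, 0.16, -0.04, -0.18, 0.05]]}}

```text
clock: 8.3
position: [0.4537, 0.038, 0.229]
ee_rot: [0.773, 0.634, 0.0, -0.0]
ft_force: [-0.4, -0.5, -0.5]
grip_width: 0.586
```

```bash
cat > meas.py <<'E'
from h import *
p=cams.camera_params('scene')
E0=np.array([.673,-.0809]);a=np.radians(-11.7);ex=np.array([np.cos(a),np.sin(a)]);ey=np.array([-ex[1],ex[0]])
def prof(im,s,y,z,ch):
    w=E0+np.atleast_1d(s)[:,None]*ex+np.atleast_1d(y)[:,None]*ey
    c=R.from_quat(p['rotation']).inv().apply(np.c_[w,np.full(len(w),z)]-p['xyz'])
    u=p['cx']-p['fx']*c[:,0]/c[:,2]; v=p['cy']+p['fy']*c[:,1]/c[:,2]
    return cv2.remap(np.ascontiguousarray(im[:,:,ch]).astype(np.float32),np.float32(u),np.float32(v),cv2.INTER_LINEAR).ravel()
def edge(im,lo,hi,ys,z,ch):
    s=np.arange(lo,hi,.0005);out=[]
    for y in ys:
        d=np.abs(np.gradient(cv2.GaussianBlur(prof(im,s,np.full(len(s),y),z,ch)[None],(0,0),2).ravel()))
        out.append(s[d.argmax()])
    f=np.polyfit(ys,out,1); r=np.polyval(f,ys)-out; k=abs(r)<.004; f=np.polyfit(np.array(ys)[k],np.array(out)[k],1)
    return f,np.array(out)*1000
E
python3 - <<'E'
from meas import *
print(manip.get_obs()['position'])
a=cams.camera('scene');cv2.imwrite('pics/s4.png',a[:,:,::-1])
cv2.imwrite('pics/c4.png',cv2.resize(a[150:270,185:345],None,fx=5,fy=5,interpolation=cv2.INTER_CUBIC)[:,:,::-1])
i0=cv2.imread('pics/scene0.png')[:,:,::-1]
print('far edge init',edge(i0,-.02,.006,np.linspace(-.18,.18,15),.05,1))
print('near edge init',edge(i0,-.3,-.265,np.linspace(-.18,.18,15),.05,1))
print('tray front',edge(a,.02,.043,np.linspace(-.13,-.06,8),.057,0))
print('tray rear',edge(a,-.1,-.06,np.linspace(-.13,-.06,8),.057,0))
E
```

```text
[0.4537 0.038  0.229 ]
far edge init (array([-0.0004, -0.0017]), array([-1.5, -2. , -1.5, -1.5, -2. , -2. , -1.5, -1.5, -1.5, -2. , -2. ,
       -1.5, -2. , -1.5, -2. ]))
near edge init (array([ 0.0014, -0.281 ]), array([-292. , -281. , -280.5, -281.5, -282. , -280. , -280.5, -282. ,
       -281. , -282. , -281.5, -280.5, -280. , -280.5, -296. ]))
tray front (array([-0.0036,  0.035 ]), array([35. , 35.5, 36. , 35. , 36. , 35. , 36. , 34.5]))
tray rear (array([-0.0006, -0.085 ]), array([-84.5, -85.5, -85. , -85. , -84.5, -85. , -85. , -85. ]))
```

View pics/c4.png

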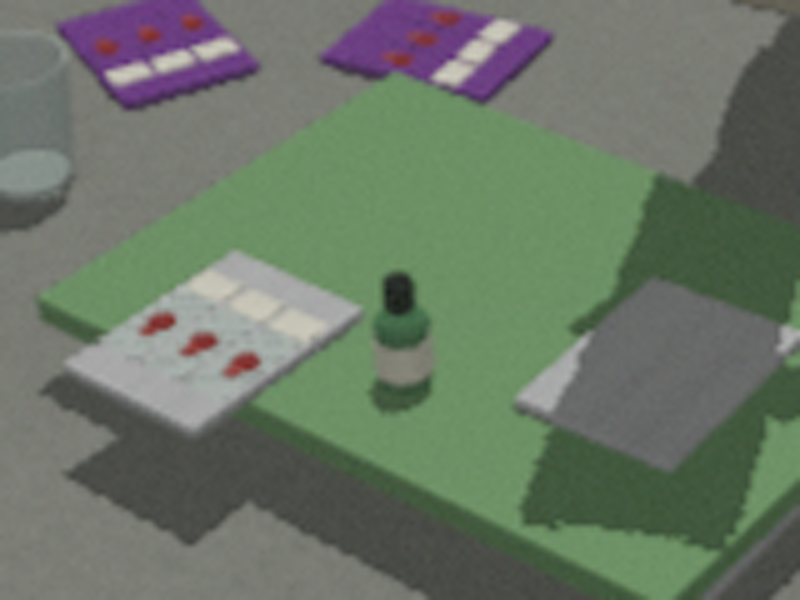

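The checks agree: the step measures 279 mm and the tray 120 mm, the overhang is about 37 mm, and skew is under 0.3°. I'll check that the bystanders haven't moved, then hand in.

Run:
```python
from meas import *
A=cv2.imread('pics/scene0.png',0);B=cv2.cvtColor(cams.camera('scene'),cv2.COLOR_RGB2GRAY)
for n,(x,y,w,h) in dict(dropper=(256,214,20,20),beaker=(174,155,28,36),reagent=(130,166,30,50),cup=(456,217,30,24),rack=(442,238,80,66),blank=(285,203,64,44)).items():
    r=cv2.matchTemplate(B[y-8:y+h+8,x-8:x+w+8],A[y:y+h,x:x+w],cv2.TM_CCOEFF_NORMED);_,v,_,l=cv2.minMaxLoc(r);print(n,'shift px',l[0]-8,l[1]-8,round(v,3))
print(manip.get_obs()['clock'],manip.hand_in())
```

```text
dropper shift px 0 0 0.995
beaker shift px 0 0 0.991
reagent shift px 0 0 0.997
cup shift px 0 0 0.577
rack shift px 0 0 0.94
blank shift px -1 1 0.143
the job is handed in; nothing more can be done
8.4 None
```

The slide tray now sticks out about 37 mm past the step's far edge, within the 32–48 mm allowed, and I've handed the job in at 8.4 s. I pushed it flat with two fingers about 50 mm apart on its rear face, then backed off and raised the hand clear.

**Tray position:** The tray's centre is at x ≈ −23 mm and y ≈ −0.10 m in the edge frame, and its skew is under 0.3°. As a check on the method, the step measured 279 mm (true 280 mm) and the tray 120 mm (true 120 mm). I left it about 3 mm short of the ideal 40 mm, because another push was riskier than the remaining error.

**Bystanders:** The dropper, beaker, reagent bottle and tube rack show no shift between the first and last pictures. The pixel match was weak for the cup (0.58, no shift). It was unusable for the blank plate (0.14): the arm's shadow lay across the plate, and its 1-pixel shift means nothing. The fingers never came near either one, and the blank plate looked unmoved in the last picture.

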